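# Click the tracing projector's focus dial to the fifth click and lock it

## Task

Set the focus of the tracing projector: gently turn the round dial on its top counter-clockwise until it meets its stop, then clockwise exactly five clicks, and only then swing the small lever beside it all the way over to its far stop to lock the focus. The projector just stands on the counter and is already aimed, so neither it nor the things around it may be shoved out of place; use a light grip and do not force the stops.

Things in the scene. Friction and masses are not known exactly. Their poses are not given: they have to be found in the camera images.
- projector: Grey tracing projector, a box 150 x 240 x 80 mm (x, y, z) that stands loose on four rubber feet, 1.6 kg; it slides if pushed sideways with more than about 8 N or twisted with more than about 1 N m. Origin: centre of its underside; +y is the way its lens looks, z up. On its flat top are the dial (nearer the lens) and the lock lever.
- dial_grip (a point): Point on the dial's axis at the height for gripping, 106 mm above the counter, fixed to the projector (does not turn with the dial). The dial is a round black knob with a knurled, grippy rubber rim, 52 mm in diameter, from 84 to 114 mm above the counter, axis vertical, with a short white line on its top; it can be gripped across any diameter. The housing round it has no marks.
- dial_top (a point): Centre of the dial's top face. The dial clicks every 20 degrees, 18 a turn; pulling it over a click takes about 0.2 N m, and let go between two clicks it snaps into one. Clicks are counted from click 0, where it rests at its counter-clockwise stop (rigid, 2 degrees beyond click 0); the other stop is past click 12. It starts between the second and the seventh click.
- lens (a joint): How far the dial has brought the black lens tube out of the projector's +y end, in m: 0 at click 0 and 0.0005 more for each click clockwise (seen from above), 0.006 at click 12. Geared to the dial without play. A single reading is almost as noisy as a click is large.
- lock_lever (a joint): Angle of the lock lever in rad: 0 unlocked (starts between 0 and 0.2), 1.25 at its far stop, locked; grows counter-clockwise seen from above. Stiff, about 0.1 N m (2 N at the peg), and stays where it is left.
- lever_peg (a point): Centre of the lever's upright black peg at half of its free height, 108 mm above the counter: peg 14 mm in diameter, top 118 mm above the counter, 55 mm from the pivot on a flat steel arm 6 mm thick whose upper face is 90 mm above the counter. Moves with the lever.
- lever_pivot (a point): Point on the lever's vertical pivot axis at the height of lever_peg; fixed to the projector.
- lever_stop (a point): Where lever_peg comes to lie when the lever is at its far stop (1.25 rad); fixed to the projector.
- projector_corner (a point): Upper corner of the projector at its -x, -y; shows whether it was shifted or twisted.
- eraser: Red and pink eraser 23 x 56 x 13 mm, bystander.
- pencil: Red pencil 195 mm long, 8 mm thick, lying before the projector, bystander.
- tape_roll: Roll of masking tape, 96 mm across, 24 mm high, lying flat, bystander.
- paint_tube: Paint tube 34 x 122 x 25 mm, lying, bystander.
- charcoal_box: Black box 150 x 38 x 38 mm, lying, bystander.
- yellow_jar: Paint jar with screw lid, 67 mm in diameter, 61 mm high, bystander.

How it is judged:
By the outcome, as a careful person would: the job done as asked, in the order asked, and still so for the second after the job is handed in, with the robot touching nothing.
It also fails if it takes over 72 s, if anything falls off the work surface, if the arm or the gripper's body presses on something with over 40 N, if the wrist force passes 120 N, or if a joint passes its speed limit or range.

## Robot

A 7-joint arm with a two-finger parallel gripper is mounted at the origin on a cart in front of the work surface, level with it; the furniture and walls round the work are solid. World frame = base frame: x ahead of the robot, y to its left, z up, the work surface at z = 0. Lengths are in m, angles in degrees, forces in N, time in s.
With the tool pointing down it reaches from about 0.35 to 0.9 m from the base axis. Payload 8.1 kg.
Tool frame: the origin (TCP) lies at the very end of the fingers, on their centre line; the grasp point (between the pads) lies 19 mm behind it; z points along the fingers, y is the line along which they close (so a half turn about z gives the same grasp; the last joint's range is limited). The gripper opens to 85 mm and grips with 20 to 120 N. Pads are 22 mm wide; open, the fingers measure 114 mm over their backs; the gripper's body (76 mm by 85 mm) begins 54 mm behind the grasp point. The pads swing forward as they close: fully open they stand 13 mm farther back than shut.
Start: joints at [68.033, 24.895, 1.432, 90.138, -0.665, 64.973, -4.303], TCP at [0.173, -0.601, 0.231] pointing down, gripper open.
Joint ranges: [-149.89, 149.89], [-25.12, 119.58], [-72.63, 75.52], [4.76, 147.25], [-75.54, 255.54], [6.69, 114.76], [-157.13, 157.13]. Speed limits (degrees/s): [127.2, 127.2, 172.46, 172.46, 180, 180, 180].

## Interface

Orientations are given as [roll, pitch, yaw] about the fixed x, y, z axes, in that order (R = Rz(yaw) Ry(pitch) Rx(roll)).
In Python, from station import * gives the robot as it stands.
- The arm moves only by the tool move_arm, never from a script. Its argument "plan" is a list of rows, each a list of 7 numbers: the shift along the tool's x, y, z in units of 0.15 m (1.0 is 0.15 m), then the turn, a rotation vector about the tool's x, y, z in units of 90 degrees (1.0 is 90 degrees), then the closure, from 0 (fully open) to 1 (shut). In form: [[x, y, z, wx, wy, wz, jaw], ...]. A call has 1 to 20 rows; each row is the pose to reach, as a shift and turn from the pose commanded when the call began, along the tool's axes at that moment; what a row does not reach only later rows make up. A row lasts 1/8 s, in which the tool goes at most 62.5 mm and 10.7 degrees, less where a joint would pass 70% of its speed; a pose out of reach is approached as far as the arm can. A call with a number of a shift or a turn outside -1 to 1 is refused whole. A call with a gripper value outside its range is refused whole. The fingers move at their own pace and stop on an object; "grip_force" is the grip in N (left out, the last holds). Time passes only in rows, so rows that repeat a pose let the fingers close. It gives the time, the measured TCP pose, the force, the opening and the grip force at its end, in the units of the state.
- get_obs(): the state, without advancing time (a new reading comes with each control period).
- capture(name): name is "scene" or "top"; returns a dict with "color" (384x512x3 uint8, blue, green, red), "mtx" (3x3 intrinsics, pixels), "origin" and "attitude" of the camera in the world. Camera axes: x right, y down, z forward; pixel columns grow to the right and rows downward; lengths in m; the calibration is good to about 2 mm. A picture is of the moment at which its call begins. There is no depth.
- job_done(): hands the job in; it is judged then, once.
Trained networks look in a picture, given as the dict that the camera call returned (one of the last four; its "shot" number tells which), for a name from the list of things; names that differ only in an ending like _2 or _b are one class to them, and where a whole thing is asked for, a point or a joint stands for the part that bears it (a point fixed in the world has none). Each returns a list of dicts, best first, with "confidence" (0 to 1); they miss things now and then, are a little off and sometimes report something else, mostly with a low value. They report only what shows in the picture. A call takes as long as a camera call.
- boxes_of(label, picture): "xyz" ([x, y, z] in m, in world coordinates, good to about 4 mm: the middle of the surface that is visible of it).
- outline_of(label, picture): "pixels" (384x512 bool, what is visible of it).
The state is a dict: "time": time; "joints": joint angles; "dq": joint speeds; "effort": joint torques, N m; "ee_pos": TCP position; "tool_rot": TCP orientation; "contact_force": force on the tool from outside, world axes, zero at the start; "torque": the same for the moment, N m; "width": finger opening in m; "finger_force": force on a finger pad.
Only numpy, scipy, OpenCV 4.12 (cv2) and the standard library are available. Lean on these libraries where they do the work, as an engineer would, in place of code of your own. Each camera call takes 0.05 s, during which the arm holds its last target. There are 200 camera calls.

## Working session

There is one attempt and no reset: what is moved stays moved. The work goes in short steps, Python scripts to look and compute and a tool call to move; the robot and the scene stay as the last step left them, time stands still between calls to the robot, and variables do not carry over. Pictures are saved under pics/ and viewed, at most 10 in all, crops included, and the job is handed in when it is done.

Besides the shell and the picture viewer there is one more tool, called after "Call:" as name(argument=value, ...), one argument or row to a line, values as JSON. move_arm: Moves the arm, as the interface text tells. Shifts and turns lie within -1 to 1; 1 stands for 0.15 m of shift or 90 degrees of turn. Its arguments: {"type":"object","properties":{"plan":{"type":"array","items":{"type":"array","items":{"type":"number","minimum":-1,"maximum":1}}},"grip_force":{"type":"number"}},"required":["plan"]}

```bash
ls; mkdir -p pics
python3 - <<'E'
from station import *
import cv2
o=get_obs();print({k:o[k] for k in('time','ee_pos','tool_rot','width','joints')})
for c in('scene','top'):
    p=capture(c);cv2.imwrite(f'pics/{c}0.png',p['color']);print(c,p['origin'],p['attitude'],p['mtx'])
    for l in('projector','dial_top','dial_grip','lever_peg','lever_pivot','lever_stop','projector_corner','lens','lock_lever','yellow_jar','charcoal_box','tape_roll','paint_tube'):
        for b in boxes_of(l,p)[:2]:print(l,b)
E
```

```text
pics
{'time': 0.0, 'ee_pos': array([ 0.17301001, -0.60006845,  0.23053233]), 'tool_rot': array([-1.79912494e+02,  8.89989154e-03,  1.60831463e+01]), 'width': 0.08529098272493395, 'joints': array([68.032736  , 24.93617023,  1.4307382 , 90.18860562, -0.66360156,
       64.97146858, -4.30503036])}
scene [-0.24188594  0.45970295  1.12831743] [-140.97210918   -0.7435434  -120.01722976] [[356.83787912   0.         250.74280316]
 [  0.         356.83787912 189.55162062]
 [  0.           0.           1.        ]]
projector {'xyz': [0.4778, -0.0183, 0.077], 'confidence': 0.86}
dial_top {'xyz': [0.4817, -0.0208, 0.0757], 'confidence': 0.62}
dial_top {'xyz': [0.4903, -0.3457, 0.0366], 'confidence': 0.54}
dial_grip {'xyz': [0.4759, -0.0197, 0.0781], 'confidence': 0.85}
lever_peg {'xyz': [0.5022, -0.1047, 0.0942], 'confidence': 0.38}
lever_pivot {'xyz': [0.4737, -0.0168, 0.0798], 'confidence': 0.92}
lever_stop {'xyz': [0.4762, -0.0171, 0.079], 'confidence': 0.79}
projector_corner {'xyz': [0.4798, -0.0184, 0.0809], 'confidence': 0.61}
lock_lever {'xyz': [0.5034, -0.1094, 0.0925], 'confidence': 0.4
[... 741 characters left out ...]
yz': [0.5002, -0.0383, 0.0849], 'confidence': 0.7}
lever_pivot {'xyz': [0.5004, -0.0408, 0.0784], 'confidence': 0.81}
lever_stop {'xyz': [0.4994, -0.0396, 0.0788], 'confidence': 0.72}
projector_corner {'xyz': [0.5025, -0.0358, 0.0784], 'confidence': 0.96}
lens {'xyz': [0.4038, 0.1004, 0.0082], 'confidence': 0.42}
lens {'xyz': [0.5109, 0.0868, 0.0707], 'confidence': 0.39}
yellow_jar {'xyz': [0.3689, -0.3695, 0.0595], 'confidence': 0.95}
charcoal_box {'xyz': [0.4961, -0.3526, 0.036], 'confidence': 0.56}
tape_roll {'xyz': [0.4026, 0.4059, 0.0225], 'confidence': 0.86}
paint_tube {'xyz': [0.5349, 0.4295, 0.0151], 'confidence': 0.93}
paint_tube {'xyz': [0.5038, -0.1124, 0.098], 'confidence': 0.26}
```

Run:
```python
import cv2
a=cv2.imread('pics/top0.png')
cv2.imwrite('pics/top0c.png',cv2.resize(a[70:190,190:350],None,fx=5,fy=5,interpolation=cv2.INTER_CUBIC))
a=cv2.imread('pics/scene0.png')
cv2.imwrite('pics/scene0x.png',cv2.resize(a,None,fx=1.5,fy=1.5,interpolation=cv2.INTER_CUBIC))
```

```text
(no output)
```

View pics/top0c.png

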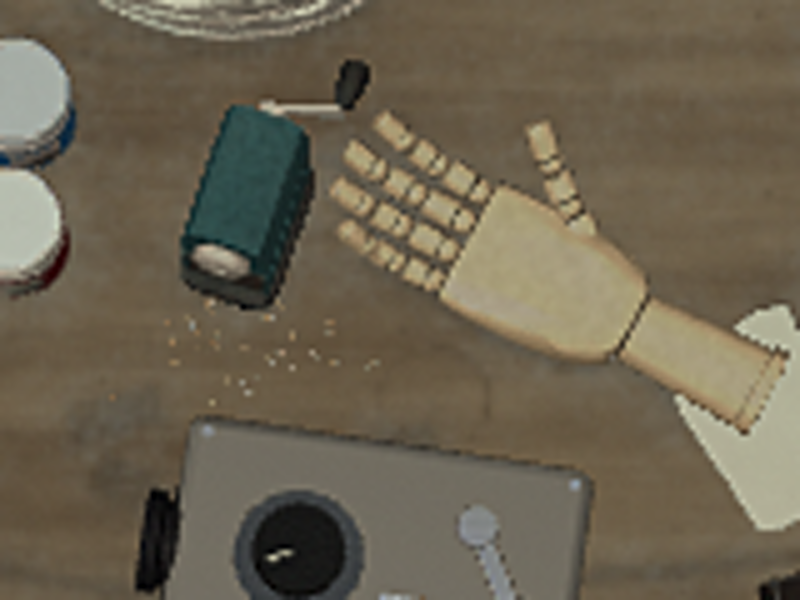

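View pics/scene0x.png

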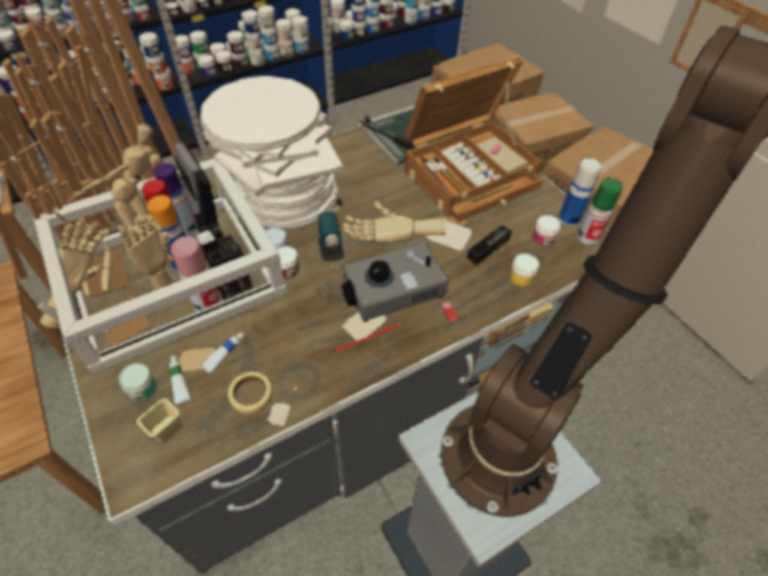

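The top view shows the projector's far half: dial near crop (298,548), i.e. full image (250,180), and lever pivot near full image (286,175). The lens points left in the image, which is world +y. I need a crop lower down.

Run:
```python
import cv2
a=cv2.imread('pics/top0.png')
cv2.imwrite('pics/top0d.png',cv2.resize(a[145:245,210:320],None,fx=6,fy=6,interpolation=cv2.INTER_CUBIC))
```

```text
(no output)
```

View pics/top0d.png

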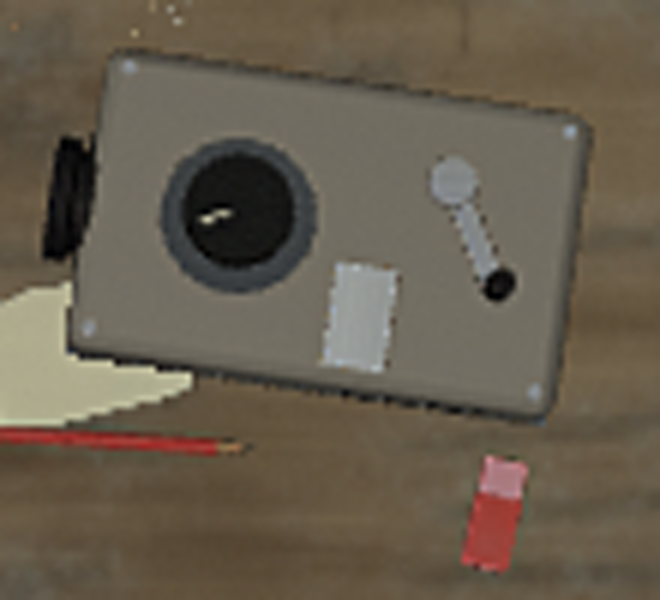

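```bash
cat > h.py <<'E'
from station import *
import numpy as np, cv2
from scipy.spatial.transform import Rotation as R
def ray(p,u,v):
    d=R.from_euler('xyz',p['attitude'],degrees=True).apply(np.linalg.inv(p['mtx'])@[u,v,1]);return np.array(p['origin']),d
def at(p,u,v,z):
    o,d=ray(p,u,v);return o+d*(z-o[2])/d[2]
def proj(p,X):
    c=R.from_euler('xyz',p['attitude'],degrees=True).inv().apply(np.array(X)-p['origin']);q=p['mtx']@c;return q[:2]/q[2]
E
python3 - <<'E'
from h import *
print(list(get_obs()))
p=capture('top');f=lambda x,y:((x+.5)/6-.5+210,(y+.5)/6-.5+145)
for n,x,y,z in [('dial',240,211,.114),('ring',239,216,.084),('peg',499,284,.118),('pivot',454,181,.093),('scr1',129,67,.08),('scr2',570,131,.08),('scr3',89,327,.08),('scr4',534,392,.08),('l1',228,212,.114),('l0',202,219,.114)]:
    print(n,at(p,*f(x,y),z).round(4))
s=capture('scene')
for n,X in [('dial',[0.5,-.04,.114])]:print(proj(s,X))
cv2.imwrite('pics/s1.png',cv2.resize(s['color'][150:220,215:310],None,fx=8,fy=8,interpolation=cv2.INTER_CUBIC))
E
```

```text
['time', 'joints', 'dq', 'effort', 'ee_pos', 'tool_rot', 'contact_force', 'torque', 'finger_force', 'width']
dial [0.5062 0.0016 0.114 ]
ring [0.5076 0.0018 0.084 ]
peg [ 0.4722 -0.1201  0.118 ]
pivot [ 0.5242 -0.1011  0.093 ]
scr1 [0.5805 0.0557 0.08  ]
scr2 [ 0.5509 -0.1585  0.08  ]
scr3 [0.4537 0.0735 0.08  ]
scr4 [ 0.4241 -0.1405  0.08  ]
l1 [0.5057 0.0072 0.114 ]
l0 [0.5022 0.0194 0.114 ]
[263.52570072 175.26718574]
```

View pics/s1.png

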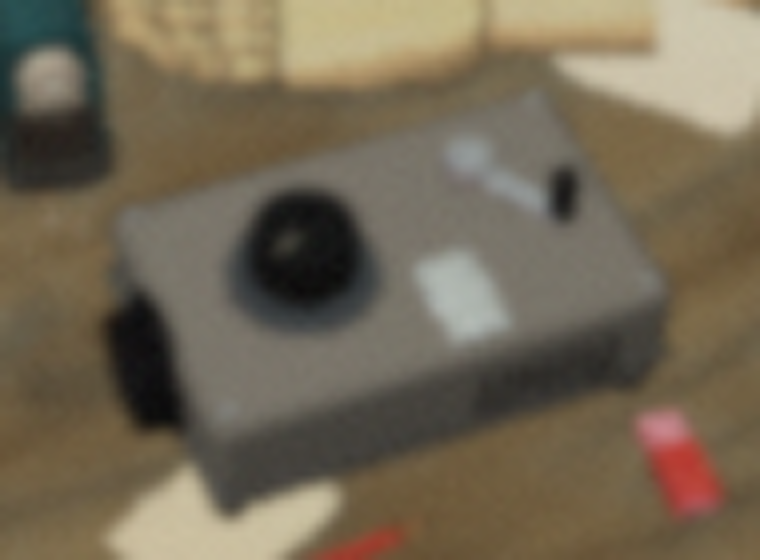

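The scene picture shows the dial top near crop (308,235) and the peg top near (564,175). I'll cross-check them against the top view.

Run:
```python
from h import *
s=capture('scene');p=capture('top')
f=lambda x,y:((x+.5)/8-.5+215,(y+.5)/8-.5+150)
for n,x,y,X in [('dialtop',306,236,[.5062,.0016,.114]),('pegtop',564,172,[.4722,-.1201,.118])]:
    q=proj(s,X);print(n,at(s,*f(x,y),X[2]).round(4),(q-[215,150]+.5)*8-.5)
print(outline_of('dial_top',p)[0]['pixels'].sum())
o=get_obs();X=np.array([.5055,.0015,.2]);T=R.from_euler('xyz',o['tool_rot'],degrees=True)
print(T.inv().apply(X-o['ee_pos'])/.15)
```

```text
dialtop [0.5035 0.0049 0.114 ] [309.15975128 229.64441912]
pegtop [ 0.475  -0.1207  0.118 ] [566.21296845 176.30794959]
4424
[ 3.2405495  -3.24237632  0.20883202]
```

Call:
move_arm(
  plan=[
    [0.25, -0.25, 0, 0, 0, 0, 0],
    [0.5, -0.5, 0, 0, 0, 0, 0],
    [0.75, -0.75, 0, 0, 0, 0, 0],
    [1, -1, 0, 0, 0, 0, 0],
  ],
)

```text
time: 2.15
ee_pos: [0.2765, -0.4134, 0.2315]
tool_rot: [180.0, -0.0, 16.1]
contact_force: [1.5, 0.2, -0.9]
width: 0.085
finger_force: 0.0
```

Call:
move_arm(
  plan=[
    [0.25, -0.25, 0, 0, 0, 0, 0],
    [0.5, -0.5, 0, 0, 0, 0, 0],
    [0.75, -0.75, 0, 0, 0, 0, 0],
    [1, -1, 0, 0, 0, 0, 0],
  ],
)

```text
time: 2.65
ee_pos: [0.3791, -0.2277, 0.2317]
tool_rot: [180.0, -0.0, 16.1]
contact_force: [0.8, -0.4, -0.9]
width: 0.0853
finger_force: 0.0
```

Call:
move_arm(
  plan=[
    [0.25, -0.25, 0, 0, 0, 0, 0],
    [0.5, -0.5, 0, 0, 0, 0, 0],
    [0.75, -0.75, 0, 0, 0, 0, 0],
    [1, -1, 0, 0, 0, 0, 0],
    [1, -1, 0, 0, 0, 0, 0],
  ],
)

```text
time: 3.28
ee_pos: [0.4825, -0.0391, 0.2315]
tool_rot: [-179.9, -0.1, 16.5]
contact_force: [0.1, -0.5, 0.7]
width: 0.0858
finger_force: 0.0
```

```bash
cat >> h.py <<'E'
def go(X,yaw=None):
    o=get_obs();T=R.from_euler('xyz',o['tool_rot'],degrees=True)
    print('t',round(o['time'],2),'pos',o['ee_pos'].round(4),'rot',o['tool_rot'].round(2),'F',o['contact_force'].round(2),'M',o['torque'].round(3),'ff',o['finger_force'],'w',round(o['width'],4),'j',o['joints'].round(1))
    if X is not None: print('shift',(T.inv().apply(np.array(X)-o['ee_pos'])/.15).round(4))
E
python3 -c "
from h import *
go([.505,.0025,.2])"
```

```text
t 3.27 pos [ 0.4825 -0.0391  0.2315] rot [-1.7992e+02 -1.0000e-01  1.6480e+01] F [ 0.08 -0.48  0.73] M [-0.046  0.019  0.035] ff 0.0 w 0.0858 j [ 15.9  13.4 -21.  107.9   5.4  59.6 -80.9]
shift [ 0.2222 -0.2229  0.211 ]
```

Call:
move_arm(
  plan=[
    [0.22, -0.22, 0.2, 0, 0, 0, 0],
    [0.22, -0.22, 0.4, 0, 0, 0, 0],
    [0.22, -0.22, 0.6, 0, 0, 0, 0.15],
    [0.22, -0.22, 0.7, 0, 0, 0, 0.25],
    [0.22, -0.22, 0.7, 0, 0, 0, 0.3],
    [0.22, -0.22, 0.7, 0, 0, 0, 0.3],
  ],
  grip_force=20,
)

```text
time: 4.03
ee_pos: [0.5042, -0.0029, 0.1273]
tool_rot: [180.0, -0.1, 16.1]
contact_force: [-0.5, 0.6, 0.2]
width: 0.0597
finger_force: 0.0
```

```bash
python3 -c "
from h import *
go([.505,.0025,.088])
s=capture('scene')
cv2.imwrite('pics/s2.png',cv2.resize(s['color'][130:220,210:310],None,fx=6,fy=6,interpolation=cv2.INTER_CUBIC))"
```

```text
t 4.03 pos [ 0.5042 -0.0029  0.1273] rot [ 1.7997e+02 -9.0000e-02  1.6060e+01] F [-0.45  0.61  0.21] M [ 0.015  0.02  -0.021] ff 0.0 w 0.0597 j [ 10.3  22.3 -20.7 112.7  10.6  46.7 -90.2]
shift [ 0.0149 -0.033   0.2622]
```

View pics/s2.png

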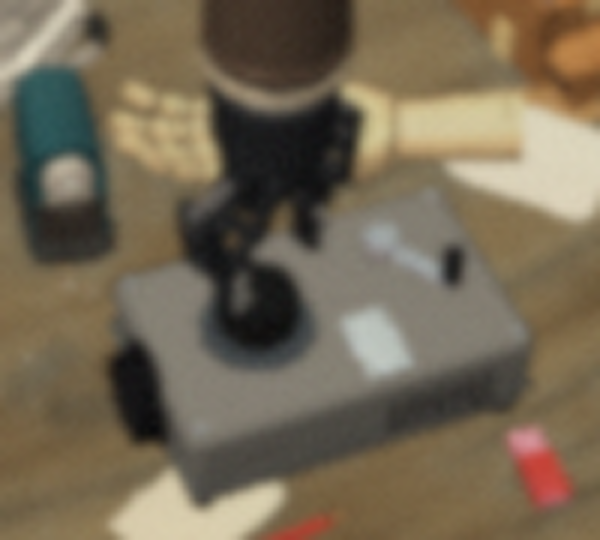

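The picture shows the fingers just above the dial (dial at about crop (258,305)). I'll centre and descend slightly wider open, then close.

Call:
move_arm(
  plan=[
    [0.015, -0.033, 0, 0, 0, 0, 0.2],
    [0.015, -0.033, 0.09, 0, 0, 0, 0.2],
    [0.015, -0.033, 0.18, 0, 0, 0, 0.2],
    [0.015, -0.033, 0.26, 0, 0, 0, 0.2],
    [0.015, -0.033, 0.26, 0, 0, 0, 0.25],
  ],
)

```text
time: 4.7
ee_pos: [0.5033, 0.0026, 0.0859]
tool_rot: [-180.0, 0.2, 16.1]
contact_force: [0.8, -1.0, 1.1]
width: 0.0639
finger_force: 0.0
```

Call:
move_arm(
  plan=[
    [0, 0, 0, 0, 0, 0, 0.3],
    [0, 0, 0, 0, 0, 0, 0.32],
    [0, 0, 0, 0, 0, 0, 0.34],
    [0, 0, 0, 0, 0, 0, 0.35],
  ],
)

```text
time: 5.2
ee_pos: [0.5044, 0.0027, 0.0875]
tool_rot: [180.0, -0.0, 16.1]
contact_force: [0.1, 1.8, 0.0]
width: 0.0555
finger_force: 0.0
```

```bash
python3 -c "
from h import *
go([.505,.0025,.088])"
```

```text
t 5.2 pos [0.5044 0.0027 0.0875] rot [ 1.7999e+02 -3.0000e-02  1.6080e+01] F [0.09 1.82 0.01] M [0.029 0.019 0.064] ff 0.0 w 0.0555 j [  8.7  25.5 -19.7 114.8  12.6  41.7 -92.7]
shift [ 0.0035  0.0026 -0.0031]
```

Call:
move_arm(
  plan=[
    [0, 0, 0, 0, 0, 0, 0.36],
    [0, 0, 0, 0, 0, 0, 0.36],
    [0, 0, 0, 0, 0, 0, 0.36],
  ],
)

```text
time: 5.58
ee_pos: [0.5044, 0.0026, 0.0874]
tool_rot: [180.0, -0.0, 16.1]
contact_force: [0.4, -1.7, 1.3]
width: 0.0547
finger_force: 0.7
```

```bash
python3 -c "
from h import *
for i in range(3):
    go(None);capture('top')"
```

```text
t 5.58 pos [0.5044 0.0026 0.0874] rot [ 1.7998e+02 -1.0000e-02  1.6080e+01] F [ 0.42 -1.74  1.3 ] M [-0.323 -0.101 -0.002] ff 0.6767008826136589 w 0.0547 j [  8.7  25.6 -19.7 114.8  12.7  41.7 -92.7]
t 5.62 pos [0.5044 0.0026 0.0874] rot [ 1.7999e+02 -1.0000e-02  1.6070e+01] F [-0.38 -1.76  1.93] M [-0.353 -0.068  0.023] ff 0.7324532233178616 w 0.0548 j [  8.7  25.6 -19.7 114.8  12.7  41.7 -92.7]
t 5.67 pos [0.5044 0.0026 0.0874] rot [ 1.7998e+02 -2.0000e-02  1.6080e+01] F [ 1.36 -1.9   1.85] M [-0.389 -0.103 -0.045] ff 0.7869403436779976 w 0.0548 j [  8.7  25.6 -19.7 114.8  12.7  41.6 -92.7]
```

One pad touches 1.4 mm early, so I'll recentre 1.3 mm along tool +y, then close.

Call:
move_arm(
  plan=[
    [0, 0.009, 0, 0, 0, 0, 0.36],
    [0, 0.009, 0, 0, 0, 0, 0.37],
    [0, 0.009, 0, 0, 0, 0, 0.38],
    [0, 0.009, 0, 0, 0, 0, 0.39],
  ],
)

```text
time: 6.22
ee_pos: [0.5046, 0.0013, 0.0872]
tool_rot: [180.0, 0.0, 16.1]
contact_force: [0.6, -0.9, 0.2]
width: 0.0521
finger_force: 0.6
```

```bash
python3 -c "
from h import *
for i in range(2):
    go(None);capture('top')"
```

```text
t 6.22 pos [0.5046 0.0013 0.0872] rot [1.7999e+02 1.0000e-02 1.6080e+01] F [ 0.58 -0.91  0.18] M [-0.207  0.047  0.008] ff 0.575700681656599 w 0.0521 j [  8.8  25.6 -19.7 114.8  12.7  41.7 -92.5]
t 6.28 pos [0.5046 0.0013 0.0872] rot [1.7999e+02 1.0000e-02 1.6080e+01] F [ 0.52 -0.76  0.02] M [-0.189 -0.021  0.001] ff 0.5120628140866756 w 0.0518 j [  8.8  25.6 -19.7 114.8  12.7  41.7 -92.5]
```

Call:
move_arm(
  plan=[
    [0, 0, 0, 0, 0, 0, 0.42],
    [0, 0, 0, 0, 0, 0, 0.45],
    [0, 0, 0, 0, 0, 0, 0.45],
    [0, 0, 0, 0, 0, -0.05, 0.45],
    [0, 0, 0, 0, 0, -0.1, 0.45],
    [0, 0, 0, 0, 0, -0.15, 0.45],
    [0, 0, 0, 0, 0, -0.2, 0.45],
    [0, 0, 0, 0, 0, -0.222, 0.45],
    [0, 0, 0, 0, 0, -0.222, 0.45],
  ],
  grip_force=20,
)

```text
time: 7.45
ee_pos: [0.5052, 0.0001, 0.0874]
tool_rot: [179.9, 0.0, 36.0]
contact_force: [1.1, -5.7, 4.0]
width: 0.051
finger_force: 20.6
```

```bash
python3 -c "
from h import *
for i in range(2):
    go(None);capture('top')"
```

```text
t 7.45 pos [5.052e-01 1.000e-04 8.740e-02] rot [179.91   0.    36.02] F [ 1.08 -5.66  3.99] M [-1.292 -0.228  0.024] ff 20.57117611169815 w 0.051 j [ 12.7  26.4 -24.8 114.4  16.1  42.5 -75.8]
t 7.5 pos [5.052e-01 1.000e-04 8.750e-02] rot [179.91   0.    35.99] F [ 1.19 -6.47  2.15] M [-1.279 -0.265  0.034] ff 20.570453703403473 w 0.0509 j [ 12.7  26.4 -24.8 114.4  16.1  42.5 -75.8]
```

Turning works (rest torque about 0). There is a 6 N side load in −y, so I'll relieve it by shifting about 1.3 mm.

Call:
move_arm(
  plan=[
    [-0.004, 0.008, 0, 0, 0, 0, 0.45],
    [-0.004, 0.008, 0, 0, 0, 0, 0.45],
  ],
)

```text
time: 7.8
ee_pos: [0.5052, 0.0001, 0.0874]
tool_rot: [180.0, -0.0, 36.1]
contact_force: [0.3, -3.1, 4.3]
width: 0.0515
finger_force: 20.6
```

```bash
python3 -c "
from h import *
go(None)"
```

```text
t 7.8 pos [5.052e-01 1.000e-04 8.740e-02] rot [ 1.7998e+02 -3.0000e-02  3.6060e+01] F [ 0.33 -3.13  4.33] M [-0.628 -0.223 -0.036] ff 20.621017813682556 w 0.0515 j [ 12.8  26.4 -24.8 114.4  16.1  42.5 -75.6]
```

Call:
move_arm(
  plan=[
    [-0.005, 0.006, 0, 0, 0, -0.04, 0.45],
    [-0.005, 0.006, 0, 0, 0, -0.09, 0.45],
    [-0.005, 0.006, 0, 0, 0, -0.14, 0.45],
    [-0.005, 0.006, 0, 0, 0, -0.19, 0.45],
    [-0.005, 0.006, 0, 0, 0, -0.222, 0.45],
    [-0.005, 0.006, 0, 0, 0, -0.244, 0.45],
    [-0.005, 0.006, 0, 0, 0, -0.267, 0.45],
  ],
)

```text
time: 8.68
ee_pos: [0.5064, -0.0011, 0.0875]
tool_rot: [179.9, -0.1, 60.1]
contact_force: [5.4, -3.1, -2.5]
width: 0.0511
finger_force: 21.3
```

```bash
python3 -c "
from h import *
go(None);capture('top');go(None)"
```

```text
t 8.68 pos [ 0.5064 -0.0011  0.0875] rot [ 1.7988e+02 -1.1000e-01  6.0130e+01] F [ 5.37 -3.09 -2.53] M [-0.659 -1.26  -0.16 ] ff 21.31245732307434 w 0.0511 j [ 17.5  27.6 -31.  114.   20.2  43.6 -55.4]
t 8.72 pos [ 0.5064 -0.0011  0.0875] rot [ 1.7987e+02 -1.1000e-01  6.0230e+01] F [ 5.88 -3.56 -2.52] M [-0.627 -1.143 -0.147] ff 21.372259855270386 w 0.0511 j [ 17.5  27.6 -31.  114.   20.3  43.6 -55.3]
```

Position versus yaw fits a circle: the dial axis is at (0.5084, 0.0024) and the TCP sits 4 mm short along tool x. I'll release, centre and regrip.

Call:
move_arm(
  plan=[
    [0, 0, 0, 0, 0, 0, 0.35],
    [0, 0, 0, 0, 0, 0, 0.3],
    [0, 0, 0, 0, 0, 0, 0.3],
  ],
)

```text
time: 9.1
ee_pos: [0.5044, -0.0007, 0.0872]
tool_rot: [-180.0, 0.0, 60.1]
contact_force: [0.4, 0.1, 0.1]
width: 0.0598
finger_force: 0.0
```

```bash
python3 -c "
from h import *
go([.5084,.0024,.0875])"
```

```text
t 9.1 pos [ 0.5044 -0.0007  0.0872] rot [-1.7997e+02  1.0000e-02  6.0110e+01] F [0.45 0.06 0.09] M [ 0.002  0.025 -0.01 ] ff 0.0 w 0.0598 j [ 17.4  27.6 -31.  114.1  20.2  43.7 -55.4]
shift [ 0.0313  0.0125 -0.0022]
```

Call:
move_arm(
  plan=[
    [0.031, 0.0125, 0, 0, 0, 0, 0.3],
    [0.031, 0.0125, 0, 0, 0, 0, 0.34],
    [0.031, 0.0125, 0, 0, 0, 0, 0.36],
    [0.031, 0.0125, 0, 0, 0, 0, 0.37],
    [0.031, 0.0125, 0, 0, 0, 0, 0.37],
  ],
)

```text
time: 9.72
ee_pos: [0.5087, 0.002, 0.0873]
tool_rot: [180.0, 0.0, 60.1]
contact_force: [1.0, -0.1, -0.4]
width: 0.0534
finger_force: 0.0
```

```bash
python3 -c "
from h import *
go([.5084,.0024,.0875])"
```

```text
t 9.72 pos [0.5087 0.002  0.0873] rot [180.     0.    60.09] F [ 1.   -0.08 -0.41] M [ 0.007  0.042 -0.018] ff 0.0 w 0.0534 j [ 17.   27.8 -31.  113.5  20.3  43.9 -55.7]
shift [ 0.0013 -0.003  -0.0012]
```

Call:
move_arm(
  plan=[
    [0, -0.001, 0, 0, 0, 0, 0.39],
    [0, -0.001, 0, 0, 0, 0, 0.42],
    [0, -0.001, 0, 0, 0, 0, 0.45],
    [0, -0.001, 0, 0, 0, 0, 0.45],
  ],
)

```text
time: 10.22
ee_pos: [0.5083, 0.0022, 0.0874]
tool_rot: [-180.0, 0.0, 60.1]
contact_force: [-3.6, -0.3, 6.0]
width: 0.0511
finger_force: 20.3
```

```bash
python3 -c "
from h import *
go([.5084,.0024,.0875])"
```

```text
t 10.22 pos [0.5083 0.0022 0.0874] rot [-1.7999e+02  2.0000e-02  6.0100e+01] F [-3.55 -0.28  5.99] M [ 0.151  0.754 -0.022] ff 20.31937837600708 w 0.0511 j [ 17.   27.8 -31.  113.6  20.3  43.9 -55.7]
shift [ 0.0014 -0.0003 -0.0006]
```

Call:
move_arm(
  plan=[
    [-0.002, -0.004, 0, 0, 0, -0.022, 0.45],
    [-0.002, -0.004, 0, 0, 0, -0.044, 0.45],
    [-0.002, -0.004, 0, 0, 0, -0.044, 0.45],
  ],
)

```text
time: 10.6
ee_pos: [0.5083, 0.0022, 0.0874]
tool_rot: [180.0, -0.0, 64.1]
contact_force: [0.4, 0.0, 3.8]
width: 0.0512
finger_force: 20.8
```

```bash
python3 -c "
from h import *
go(None)"
```

```text
t 10.6 pos [0.5083 0.0022 0.0874] rot [ 1.7997e+02 -3.0000e-02  6.4100e+01] F [0.39 0.02 3.8 ] M [ 0.129  0.063 -0.123] ff 20.791939795017242 w 0.0512 j [ 17.8  28.  -32.  113.5  21.   44.1 -52.4]
```

Torque −0.12 N·m matches a normal detent, so this isn't the stop. On to the next click, +4°.

Call:
move_arm(
  plan=[
    [0, 0, 0, 0, 0, -0.05, 0.45],
    [0, 0, 0, 0, 0, -0.1, 0.45],
    [0, 0, 0, 0, 0, -0.15, 0.45],
    [0, 0, 0, 0, 0, -0.18, 0.45],
    [0, 0, 0, 0, 0, -0.2, 0.45],
    [0, 0, 0, 0, 0, -0.222, 0.45],
    [0, 0, 0, 0, 0, -0.222, 0.45],
  ],
)

```text
time: 11.48
ee_pos: [0.5083, 0.0018, 0.0874]
tool_rot: [180.0, -0.0, 83.9]
contact_force: [1.3, -0.9, 4.6]
width: 0.0511
finger_force: 20.8
```

```bash
python3 -c "
from h import *
go(None)"
```

```text
t 11.47 pos [0.5083 0.0018 0.0874] rot [ 1.7997e+02 -1.0000e-02  8.3940e+01] F [ 1.29 -0.93  4.59] M [-0.169 -0.239 -1.175] ff 20.849330127239227 w 0.0511 j [ 21.4  29.2 -37.1 113.3  24.5  45.3 -35.8]
```

Torque −1.18 N·m, so the stop is reached (click 0 at hand yaw about 80°). I'll back off and check the projector hasn't twisted.

Call:
move_arm(
  plan=[
    [0, 0, 0, 0, 0, 0.02, 0.45],
    [0, 0, 0, 0, 0, 0.033, 0.45],
  ],
)

```text
time: 11.72
ee_pos: [0.5082, 0.0018, 0.0874]
tool_rot: [180.0, 0.0, 81.0]
contact_force: [2.9, -2.4, 3.8]
width: 0.0511
finger_force: 20.9
```

```bash
python3 -c "
from h import *
go(None)
p=capture('top');a=cv2.imread('pics/top0.png')
b=np.hstack([cv2.resize(x[145:245,210:320],None,fx=3.6,fy=3.6,interpolation=cv2.INTER_CUBIC) for x in(a,p['color'])])
cv2.imwrite('pics/cmp1.png',b)
"
```

```text
t 11.72 pos [0.5082 0.0018 0.0874] rot [1.7995e+02 3.0000e-02 8.1000e+01] F [ 2.87 -2.4   3.79] M [-0.615 -0.478  0.078] ff 20.856768786907196 w 0.0511 j [ 20.8  29.  -36.3 113.3  24.   45.1 -38.3]
```

View pics/cmp1.png

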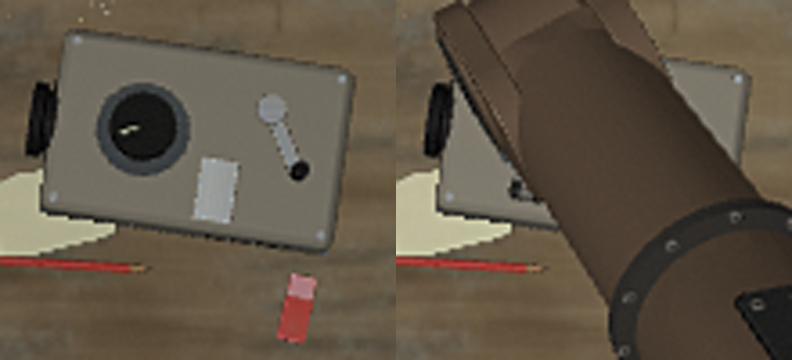

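The picture shows the arm over the middle. The lens end (crop (437,120)) and far-right corner (740,75) are visible. I'll register those patches numerically.

```bash
cat >> h.py <<'E'
def shift(img,boxes):
    a=cv2.cvtColor(cv2.imread('pics/top0.png'),cv2.COLOR_BGR2GRAY);b=cv2.cvtColor(img,cv2.COLOR_BGR2GRAY)
    for n,(x,y,w,h) in boxes.items():
        k=8;A=cv2.resize(a[y:y+h,x:x+w],None,fx=k,fy=k,interpolation=cv2.INTER_CUBIC)
        B=cv2.resize(b[y-4:y+h+4,x-4:x+w+4],None,fx=k,fy=k,interpolation=cv2.INTER_CUBIC)
        _,m,_,l=cv2.minMaxLoc(cv2.matchTemplate(B,A,cv2.TM_CCOEFF_NORMED));print(n,'dpx',l[0]/k-4,l[1]/k-4,round(m,3))
E
python3 -c "
from h import *
p=capture('top')
shift(p['color'],{'lens':(214,164,14,28),'c_ll':(218,192,15,16),'c_ur':(295,160,14,20),'ref_pencil':(212,213,40,10)})
"
```

```text
lens dpx 0.125 0.125 0.93
c_ll dpx 0.0 0.0 0.998
c_ur dpx 0.0 0.0 0.972
ref_pencil dpx 0.0 0.0 0.997
```

No shift. The pads just slipped about 2–3° on the knob. Now clockwise 3 clicks, then check.

Call:
move_arm(
  plan=[
    [-0.003, 0.0045, 0, 0, 0, 0.05, 0.45],
    [-0.003, 0.0045, 0, 0, 0, 0.1, 0.45],
    [-0.003, 0.0045, 0, 0, 0, 0.15, 0.45],
    [-0.003, 0.0045, 0, 0, 0, 0.2, 0.45],
    [-0.003, 0.0045, 0, 0, 0, 0.26, 0.45],
    [-0.003, 0.0045, 0, 0, 0, 0.32, 0.45],
    [-0.003, 0.0045, 0, 0, 0, 0.38, 0.45],
    [-0.003, 0.0045, 0, 0, 0, 0.44, 0.45],
    [-0.003, 0.0045, 0, 0, 0, 0.5, 0.45],
    [-0.003, 0.0045, 0, 0, 0, 0.56, 0.45],
    [-0.003, 0.0045, 0, 0, 0, 0.61, 0.45],
    [-0.003, 0.0045, 0, 0, 0, 0.644, 0.45],
    [-0.003, 0.0045, 0, 0, 0, 0.644, 0.45],
  ],
)

```text
time: 13.45
ee_pos: [0.5078, 0.0021, 0.0874]
tool_rot: [-180.0, 0.1, 23.1]
contact_force: [-0.1, -0.1, 7.1]
width: 0.0515
finger_force: 21.1
```

```bash
python3 -c "
from h import *
go([.5084,.0020,.0875])"
```

```text
t 13.45 pos [0.5078 0.0021 0.0874] rot [-1.7998e+02  5.0000e-02  2.3110e+01] F [-0.06 -0.05  7.08] M [-0.205  0.225 -0.203] ff 21.122051775455475 w 0.0515 j [ 10.   26.1 -21.4 114.2  13.8  42.2 -86.6]
shift [ 0.0031  0.0021 -0.0009]
```

Call:
move_arm(
  plan=[
    [0, 0, 0, 0, 0, 0.022, 0.45],
    [0, 0, 0, 0, 0, 0.022, 0.45],
  ],
)

```text
time: 13.7
ee_pos: [0.5078, 0.0022, 0.0874]
tool_rot: [-180.0, 0.1, 21.2]
contact_force: [-1.7, -1.5, 8.1]
width: 0.0512
finger_force: 21.2
```

```bash
python3 -c "
from h import *
go(None);capture('top');go(None)"
```

```text
t 13.7 pos [0.5078 0.0022 0.0874] rot [-1.7998e+02  5.0000e-02  2.1160e+01] F [-1.71 -1.55  8.13] M [-0.112  0.234 -0.018] ff 21.156935691833496 w 0.0512 j [  9.6  26.  -20.9 114.2  13.5  42.1 -88.3]
t 13.75 pos [0.5078 0.0021 0.0873] rot [-1.7998e+02  5.0000e-02  2.1180e+01] F [-0.83 -0.24  8.31] M [-0.168  0.255 -0.066] ff 21.157866418361664 w 0.0511 j [  9.6  26.  -20.9 114.2  13.5  42.1 -88.2]
```

Call:
move_arm(
  plan=[
    [0, 0, 0, 0, 0, 0.022, 0.45],
    [0, 0, 0, 0, 0, 0.022, 0.45],
  ],
)

```text
time: 14.0
ee_pos: [0.5078, 0.0022, 0.0873]
tool_rot: [-180.0, 0.1, 19.2]
contact_force: [-0.5, -1.0, 7.4]
width: 0.0515
finger_force: 21.2
```

```bash
python3 -c "
from h import *
go(None);capture('top');go(None)"
```

```text
t 14.0 pos [0.5078 0.0022 0.0873] rot [-1.7998e+02  5.0000e-02  1.9200e+01] F [-0.51 -1.04  7.37] M [-0.039  0.323  0.154] ff 21.177349984645844 w 0.0515 j [  9.2  26.  -20.4 114.2  13.2  42.1 -89.9]
t 14.05 pos [0.5078 0.0022 0.0874] rot [-1.7998e+02  5.0000e-02  1.9220e+01] F [-0.19  0.12  7.66] M [-0.02   0.229  0.185] ff 21.17809385061264 w 0.0515 j [  9.2  26.  -20.4 114.2  13.2  42.1 -89.9]
```

Click 3 sits at yaw ≈21° (so click 0 at ≈81°). Click 5 should be at ≈−19°.

Call:
move_arm(
  plan=[
    [0, 0, 0, 0, 0, 0.05, 0.45],
    [0, 0, 0, 0, 0, 0.1, 0.45],
    [0, 0, 0, 0, 0, 0.15, 0.45],
    [0, 0, 0, 0, 0, 0.2, 0.45],
    [0, 0, 0, 0, 0, 0.25, 0.45],
    [0, 0, 0, 0, 0, 0.3, 0.45],
    [0, 0, 0, 0, 0, 0.35, 0.45],
    [0, 0, 0, 0, 0, 0.4, 0.45],
    [0, 0, 0, 0, 0, 0.425, 0.45],
    [0, 0, 0, 0, 0, 0.425, 0.45],
  ],
)

```text
time: 15.3
ee_pos: [0.5078, 0.0025, 0.0874]
tool_rot: [-180.0, 0.1, -19.1]
contact_force: [-1.7, 0.5, 8.3]
width: 0.0512
finger_force: 21.2
```

```bash
python3 -c "
from h import *
go(None);capture('top');go(None)"
```

```text
t 15.3 pos [0.5078 0.0025 0.0874] rot [-1.7999e+02  6.0000e-02 -1.9060e+01] F [-1.68  0.52  8.34] M [0.104 0.323 0.035] ff 21.179603040218353 w 0.0512 j [   1.7   24.9  -10.5  114.9    6.7   40.9 -121.9]
t 15.35 pos [0.5078 0.0025 0.0874] rot [-1.7999e+02  6.0000e-02 -1.9040e+01] F [-1.07  1.57  7.17] M [ 0.118  0.32  -0.053] ff 21.181291937828064 w 0.0512 j [   1.7   24.9  -10.5  114.9    6.7   40.9 -121.9]
```

Call:
move_arm(
  plan=[
    [0, 0, 0, 0, 0, 0, 0.3],
    [0, 0, 0, 0, 0, 0, 0.15],
    [0, 0, 0, 0, 0, 0, 0.1],
    [0, 0, -0.2, 0, 0, 0, 0.1],
    [0, 0, -0.5, 0, 0, 0, 0.1],
    [-0.1, -0.3, -0.8, 0, 0, 0, 0.1],
    [-0.2, -0.6, -1, 0, 0, 0, 0.1],
    [-0.33, -0.95, -1, 0, 0, 0, 0.1],
  ],
)

```text
time: 16.35
ee_pos: [0.5099, 0.1539, 0.2402]
tool_rot: [-179.8, -0.2, -19.2]
contact_force: [2.0, 0.0, -0.3]
width: 0.0768
finger_force: 0.0
```

```bash
python3 -c "
from h import *
go(None)
p=capture('top');a=cv2.imread('pics/top0.png')
b=np.hstack([cv2.resize(x[145:245,210:320],None,fx=3.6,fy=3.6,interpolation=cv2.INTER_CUBIC) for x in(a,p['color'])])
cv2.imwrite('pics/cmp2.png',b)
shift(p['color'],{'lens':(214,164,14,28),'c_ll':(218,192,15,16),'c_ur':(295,160,14,20),'c_lr':(290,200,18,16),'ref_pencil':(212,213,40,10)})
"
```

```text
t 16.35 pos [0.5099 0.1539 0.2402] rot [-179.83   -0.25  -19.21] F [ 1.96  0.03 -0.35] M [ 0.018 -0.036 -0.015] ff 0.0 w 0.0768 j [ -10.8   16.8  -15.   101.6    4.9   62.  -136.7]
lens dpx 0.0 -0.125 0.841
c_ll dpx 4.0 0.5 -0.021
c_ur dpx 0.0 0.0 0.984
c_lr dpx 0.0 0.0 0.998
ref_pencil dpx -4.0 4.0 -0.05
```

View pics/cmp2.png

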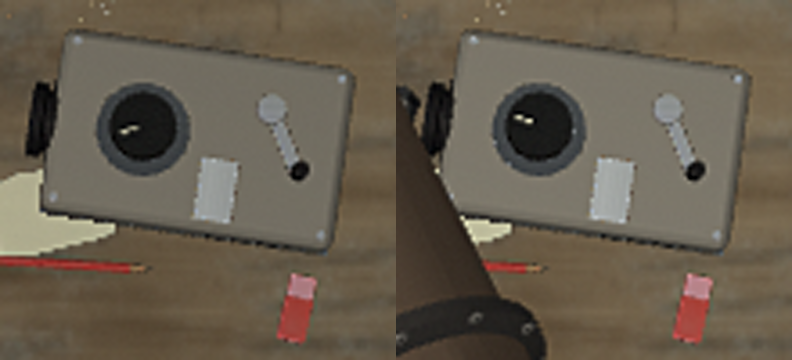

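The dial line swung clockwise by about 40° (from slightly below-left to above-left at crop (525,118)), so start was click 3 and now it is click 5. The projector hasn't moved. Next I'll measure the line and work out the lever approach.

```bash
python3 -c "
from h import *
p=capture('top');c=proj(p,[.5062,.0016,.114])
a=cv2.imread('pics/top0.png')
for im in(a,p['color']):
    g=im.max(2).astype(float);ys,xs=np.mgrid[:384,:512];m=(np.hypot(xs-c[0],ys-c[1])<8);w=np.clip(g-60,0,None)*m
    x,y=(w*xs).sum()/w.sum()-c[0],(w*ys).sum()/w.sum()-c[1];print('line ang',np.degrees(np.arctan2(-y,x)))
go([.4742,-.1198,.2402])
go([.4742,-.1198,.096])
print(cv2.norm(np.array([.526-.4742,-.1005+.1198])))"
```

```text
line ang -169.4635189465073
line ang 154.18744087861228
t 16.45 pos [0.5073 0.1599 0.238 ] rot [-1.7976e+02  3.0000e-02 -1.8600e+01] F [-0.08 -0.4  -0.32] M [-0.012  0.012 -0.016] ff 0.0 w 0.0768 j [ -11.    16.9  -15.4  101.7    4.8   61.9 -136.6]
shift [ 0.3857  1.8375 -0.0223]
t 16.45 pos [0.5073 0.1599 0.238 ] rot [-1.7976e+02  3.0000e-02 -1.8600e+01] F [-0.08 -0.4  -0.32] M [-0.012  0.012 -0.016] ff 0.0 w 0.0768 j [ -11.    16.9  -15.4  101.7    4.8   61.9 -136.6]
shift [0.3861 1.8415 0.9391]
0.055278657726106205
```

Clockwise net 36° ≈ 2 clicks, confirmed. On to the lever.

Call:
move_arm(
  plan=[
    [0.06, 0.25, 0, 0, 0, -0.1, 0.3],
    [0.12, 0.5, 0, 0, 0, -0.2, 0.45],
    [0.18, 0.75, 0, 0, 0, -0.3, 0.53],
    [0.22, 1, 0, 0, 0, -0.4, 0.53],
    [0.22, 1, 0, 0, 0, -0.43, 0.53],
  ],
)

```text
time: 17.08
ee_pos: [0.4895, -0.0042, 0.2368]
tool_rot: [179.9, 0.1, 19.5]
contact_force: [0.1, 0.6, 0.6]
width: 0.0401
finger_force: 0.0
```

```bash
python3 -c "
from h import *
go([.4742,-.1198,.15])"
```

```text
t 17.07 pos [ 0.4895 -0.0042  0.2368] rot [1.7994e+02 1.1000e-01 1.9470e+01] F [0.09 0.59 0.62] M [-0.002 -0.041  0.089] ff 0.0 w 0.0401 j [  8.8  13.4 -17.6 106.8   4.7  60.6 -81.2]
shift [-0.352   0.6921  0.58  ]
```

Call:
move_arm(
  plan=[
    [-0.12, 0.23, 0, 0, 0, 0, 0.53],
    [-0.24, 0.46, 0, 0, 0, 0, 0.53],
    [-0.352, 0.692, 0.1, 0, 0, 0, 0.53],
    [-0.352, 0.692, 0.4, 0, 0, 0, 0.53],
    [-0.352, 0.692, 0.65, 0, 0, 0, 0.53],
    [-0.352, 0.692, 0.65, 0, 0, 0, 0.53],
  ],
)

```text
time: 17.82
ee_pos: [0.4731, -0.1157, 0.1375]
tool_rot: [-179.8, 0.3, 19.6]
contact_force: [-0.2, 0.5, 0.4]
width: 0.0398
finger_force: 0.0
```

```bash
python3 -c "
from h import *
go([.4742,-.1198,.097])
s=capture('scene')
cv2.imwrite('pics/s3.png',cv2.resize(s['color'][130:220,240:320],None,fx=6,fy=6,interpolation=cv2.INTER_CUBIC))"
```

```text
t 17.82 pos [ 0.4731 -0.1157  0.1375] rot [-179.83    0.3    19.58] F [-0.23  0.46  0.4 ] M [0.041 0.051 0.004] ff 0.0 w 0.0398 j [ 18.1  19.5 -13.4 114.4   6.   47.1 -69.1]
shift [-0.0007  0.0292  0.2702]
```

View pics/s3.png

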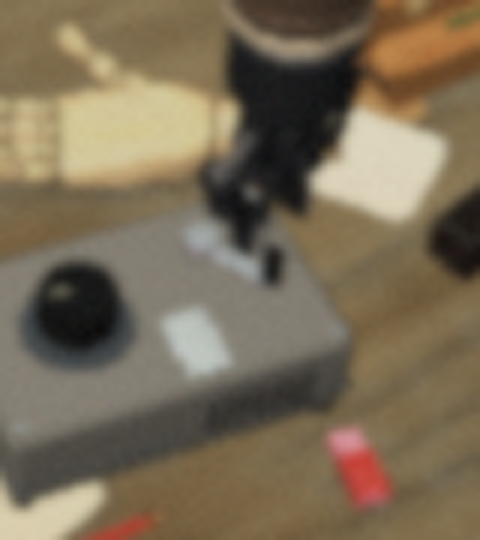

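Peg at crop (270,262), with the fingertips straddling it from above. Descending.

Call:
move_arm(
  plan=[
    [0, 0.03, 0, 0, 0, 0, 0.53],
    [0, 0.03, 0.08, 0, 0, 0, 0.53],
    [0, 0.03, 0.16, 0, 0, 0, 0.53],
    [0, 0.03, 0.22, 0, 0, 0, 0.53],
    [0, 0.03, 0.27, 0, 0, 0, 0.53],
    [0, 0.03, 0.27, 0, 0, 0, 0.65],
  ],
)

```text
time: 18.62
ee_pos: [0.4766, -0.1197, 0.0986]
tool_rot: [-180.0, 0.1, 19.6]
contact_force: [-0.5, -0.3, 0.2]
width: 0.0296
finger_force: 0.0
```

```bash
python3 -c "
from h import *
go([.4742,-.1198,.097])
import math
for d in (8,20,32,44,56,64,68,72,76,80):
  t=math.radians(d);print(d,round(.3667*(1-math.cos(t)),3),round(.3667*math.sin(t),3),round(-d/90,3))"
```

```text
t 18.62 pos [ 0.4766 -0.1197  0.0986] rot [-1.7996e+02  7.0000e-02  1.9600e+01] F [-0.47 -0.29  0.25] M [-0.007  0.045  0.02 ] ff 0.0 w 0.0296 j [ 17.8  22.9 -12.7 116.3   7.4  41.6 -69.9]
shift [-0.0153 -0.0045  0.0108]
8 0.004 0.051 -0.089
20 0.022 0.125 -0.222
32 0.056 0.194 -0.356
44 0.103 0.255 -0.489
56 0.162 0.304 -0.622
64 0.206 0.33 -0.711
68 0.229 0.34 -0.756
72 0.253 0.349 -0.8
76 0.278 0.356 -0.844
80 0.303 0.361 -0.889
```

Call:
move_arm(
  plan=[
    [0.001, 0.025, 0, 0, 0, -0.044, 0.65],
    [0.004, 0.051, 0, 0, 0, -0.089, 0.65],
    [0.008, 0.076, 0, 0, 0, -0.133, 0.65],
    [0.014, 0.101, 0, 0, 0, -0.178, 0.65],
    [0.022, 0.125, 0, 0, 0, -0.222, 0.65],
    [0.038, 0.161, 0, 0, 0, -0.289, 0.65],
    [0.056, 0.194, 0, 0, 0, -0.356, 0.65],
  ],
)

```text
time: 19.5
ee_pos: [0.4949, -0.1439, 0.0996]
tool_rot: [-180.0, -0.0, 51.9]
contact_force: [-0.3, 2.0, -0.1]
width: 0.0303
finger_force: 0.9
```

```bash
python3 -c "
from h import *
go(None)"
```

```text
t 19.5 pos [ 0.4949 -0.1439  0.0996] rot [-1.7999e+02 -3.0000e-02  5.1860e+01] F [-0.28  2.05 -0.08] M [ 0.482  0.135 -0.056] ff 0.9181869775056839 w 0.0303 j [ 25.8  25.5 -20.4 112.6  12.4  44.  -40. ]
```

Call:
move_arm(
  plan=[
    [0.002, 0.038, 0, 0, 0, -0.067, 0.65],
    [0.008, 0.076, 0, 0, 0, -0.133, 0.65],
    [0.018, 0.113, 0, 0, 0, -0.2, 0.65],
    [0.032, 0.149, 0, 0, 0, -0.267, 0.65],
    [0.04, 0.167, 0, 0, 0, -0.3, 0.65],
    [0.049, 0.183, 0, 0, 0, -0.333, 0.65],
  ],
)

```text
time: 20.25
ee_pos: [0.5206, -0.1554, 0.0994]
tool_rot: [-180.0, -0.0, 81.7]
contact_force: [-2.0, 1.3, 1.3]
width: 0.03
finger_force: 0.8
```

```bash
python3 -c "
from h import *
go(None)"
```

```text
t 20.25 pos [ 0.5206 -0.1554  0.0994] rot [-1.7996e+02 -2.0000e-02  8.1710e+01] F [-1.99  1.33  1.31] M [0.344 0.347 0.035] ff 0.8425485715270042 w 0.03 j [ 31.1  28.8 -27.5 108.4  17.7  47.  -14. ]
```

Call:
move_arm(
  plan=[
    [0, 0.0064, 0, 0, 0, -0.011, 0.65],
    [0, 0.0128, 0, 0, 0, -0.022, 0.65],
    [0.0005, 0.0192, 0, 0, 0, -0.033, 0.65],
    [0.0005, 0.0192, 0, 0, 0, -0.033, 0.65],
  ],
)

```text
time: 20.75
ee_pos: [0.5237, -0.156, 0.0993]
tool_rot: [180.0, 0.0, 84.6]
contact_force: [-1.3, 0.9, 0.3]
width: 0.0298
finger_force: 0.6
```

Call:
move_arm(
  plan=[
    [0, 0.0064, 0, 0, 0, -0.011, 0.65],
    [0, 0.01, 0, 0, 0, -0.018, 0.65],
    [0, 0.01, 0, 0, 0, -0.018, 0.65],
  ],
)

```text
time: 21.12
ee_pos: [0.5252, -0.1562, 0.0993]
tool_rot: [180.0, 0.0, 86.2]
contact_force: [-0.7, 0.6, -0.6]
width: 0.0297
finger_force: 0.6
```

Call:
move_arm(
  plan=[
    [0, 0.005, 0, 0, 0, -0.009, 0.65],
    [0, 0.01, 0, 0, 0, -0.018, 0.65],
    [0, 0.01, 0, 0, 0, -0.018, 0.65],
  ],
)

```text
time: 21.5
ee_pos: [0.5266, -0.1563, 0.0993]
tool_rot: [-180.0, -0.0, 87.8]
contact_force: [-1.8, 1.7, -0.0]
width: 0.0299
finger_force: 1.0
```

Call:
move_arm(
  plan=[
    [0, 0.004, 0, 0, 0, -0.007, 0.65],
    [0, 0.008, 0, 0, 0, -0.014, 0.65],
    [0, 0.008, 0, 0, 0, -0.014, 0.65],
  ],
)

```text
time: 21.88
ee_pos: [0.5268, -0.156, 0.0991]
tool_rot: [-179.9, -0.0, 89.1]
contact_force: [-5.6, 1.4, 3.8]
width: 0.03
finger_force: 2.9
```

The force jumped to −5.6 N with no further travel, so this is the stop. I'll back off to centre, open and raise clear.

Call:
move_arm(
  plan=[
    [0, -0.02, 0, 0, 0, 0, 0.65],
    [0, -0.045, 0, 0, 0, 0, 0.6],
    [0, -0.05, 0, 0, 0, 0, 0.53],
    [0, -0.05, -0.1, 0, 0, 0, 0.53],
    [0, -0.05, -0.3, 0, 0, 0, 0.53],
    [0, -0.05, -0.6, 0, 0, 0, 0.53],
    [-0.3, -0.05, -0.9, 0, 0, 0, 0.53],
    [-0.65, -0.05, -0.9, 0, 0, 0, 0.53],
    [-1, -0.05, -0.9, 0, 0, 0, 0.53],
    [-1, -0.05, -0.9, 0, 0, 0, 0.53],
  ],
)

```text
time: 23.12
ee_pos: [0.5166, -0.3118, 0.2349]
tool_rot: [180.0, 0.1, 88.6]
contact_force: [0.6, 0.6, 0.7]
width: 0.0402
finger_force: 0.0
```

```bash
python3 -c "
from h import *
go(None)
p=capture('top');a=cv2.imread('pics/top0.png')
b=np.hstack([cv2.resize(x[145:245,210:320],None,fx=3.6,fy=3.6,interpolation=cv2.INTER_CUBIC) for x in(a,p['color'])])
cv2.imwrite('pics/cmp3.png',b)
shift(p['color'],{'lens':(214,164,14,28),'c_ll':(218,192,15,16),'c_ur':(295,160,14,20),'c_lr':(290,200,18,16),'ref_pencil':(212,213,40,10)})
"
```

```text
t 23.12 pos [ 0.5166 -0.3118  0.2349] rot [1.7999e+02 1.3000e-01 8.8640e+01] F [0.65 0.61 0.71] M [ 0.023 -0.005 -0.049] ff 0.0 w 0.0402 j [ 46.2  25.8 -29.3  91.2  13.5  66.5  12.6]
lens dpx -0.125 0.0 0.985
c_ll dpx 0.0 0.0 0.998
c_ur dpx -0.375 0.0 0.576
c_lr dpx 0.0 0.0 0.998
ref_pencil dpx 0.0 0.0 0.997
```

View pics/cmp3.png

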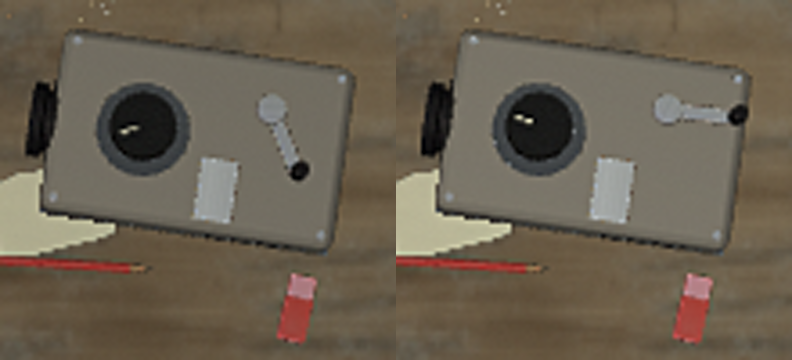

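The picture shows the lever at its far stop (peg at crop (737,114)), the dial line unchanged at click 5 and the projector unmoved. Handing in.

```bash
python3 -c "
from station import *
print(job_done())"
```

```text
the job is handed in; nothing more can be done
None
```

I turned the dial to its counter-clockwise stop and then five clicks clockwise, swung the lock lever to its far stop, and handed the job in at about 23 s. The pads slipped slightly on the dial when it met its stop (about 1.2 N·m, just over the 1 N·m twist limit), but the top camera shows no shift of the projector or the pencil.

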